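# Lid the finished shell trinket boxes

### The arm

A 6-joint arm with a two-finger parallel gripper is mounted at the origin on the work surface. World frame = base frame: x ahead of the robot, y to its left, z up, the work surface at z = 0. Lengths are in m, angles in rad, forces in N, time in s.
With the tool pointing down it reaches from about 0.35 to 0.925 m from the base axis. Payload 6.4 kg.
Tool frame: the origin (TCP) lies between the finger pads; the fingertips stand 17 mm ahead of it and the grasp point (between the pads) lies 2 mm behind it (robot.finger_overhang is the z of the fingertips in the tool frame, in m); z points along the fingers, y is the line along which they close (so a half turn about z gives the same grasp; the last joint's range is limited). The gripper opens to 85 mm and grips with 20 to 120 N. Pads are 22 mm wide; open, the fingers measure 114 mm over their backs; the gripper's body (76 mm by 85 mm) begins 54 mm behind the grasp point. The pads swing forward as they close: fully open they stand 13 mm farther back than shut.
Start: joints at [1.029, 0.245, 1.558, -0, 1.339, -0.174], TCP at [0.234, 0.607, 0.214] pointing down, gripper open.
Joint ranges: [-3.13, 3.13], [-1.02, 2.26], [0.13, 2.54], [-0.95, 4.09], [0.21, 2.88], [-2.74, 2.74]. Speed limits (rad/s): [2.57, 2.57, 3.14, 3.14, 3.14, 3.14].

### API

Orientations are given as a 3x3 rotation matrix whose columns are the frame's x, y, z axes.
In Python, from plant import monitor, vision, robot gives the robot as it stands.
- The arm moves only by the tool arm_command, never from a script. Its argument "commands" is a list of rows, each a list of 3 entries, a list of its own where there are three numbers: the turn, a rotation vector about the tool's x, y, z each as a share of 0.5 rad, from -1 to 1, then the shift along the tool's x, y, z each as a share of 0.5 m, from -1 to 1, then the closure, from -1 (fully open) to 1 (shut). In form: [[[ax, ay, az], [dx, dy, dz], fingers], ...]. A call has exactly 10 rows; each row is the pose to reach, as a shift and turn from the pose commanded when the call began, along the tool's axes at that moment; what a row does not reach only later rows make up. A row lasts 1/8 s, in which the tool goes at most 62.5 mm and 10.7 degrees, less where a joint would pass 70% of its speed; a pose out of reach is approached as far as the arm can. A call with a number of a shift or a turn outside -1 to 1 is refused whole. A call with a gripper value outside its range is refused whole. The fingers move at their own pace and stop on an object; "force" is the grip in N (left out, the last holds). Time passes only in rows, so rows that repeat a pose let the fingers close, or fill a call up. It gives the time, the measured TCP pose, the force, the opening and the grip force at its end, in the units of the state.
- monitor.sense(): the state, without advancing time (a new reading comes with each control period).
- vision.snapshot(name): name is "side" or "top" or "wrist"; returns the picture (400x640x3 uint8, red, green, blue); there is no depth.
- vision.camera_info(name): a dict with "fx", "fy", "cx", "cy" (pixels), "R" (3x3) and "t" (3): a world point X has camera coordinates R X + t. Camera axes: x right, y down, z forward; pixel columns grow to the right and rows downward; lengths in m; the calibration is good to about 2 mm. A picture is of the moment at which its call begins: read the wrist's pose just before it. camera_info takes no time and is no camera call; for the wrist camera it gives the pose at the moment of the call.
- robot.sign_off(): hands the job in; it is judged then, once.
The state is a dict: "time_s": time; "joints": joint angles; "qvel": joint speeds; "effort": joint torques, N m; "eef_pos": TCP position; "tcp_rot": TCP orientation; "force": force on the tool from outside, world axes, zero at the start; "moment": the same for the moment, N m; "gripper_width": finger opening in m; "grip_force": force on a finger pad.
Only numpy, scipy, OpenCV 4.12 (cv2) and the standard library are available. Lean on these libraries where they do the work, as an engineer would, in place of code of your own. Each camera call takes 0.05 s, during which the arm holds its last target. There are 200 camera calls.

### The job

Close the two finished trinket boxes: set each of the two loose lids on the box that it was made for, fully home so that it lies flat on the rim all round. Set the lids down rather than dropping them. The large round box is still being filled: leave it open, and leave it and the other things on the bench where they stand.

Things in the scene. Friction and masses are not known exactly. Their poses are not given: they have to be found in the camera images.
- round_lid: Round lid of cream shell with brass edging, right way up. Origin: centre of its underside, z up through the knob. Disc 78 mm across and 4 mm thick, its underside 8 mm above the origin; below it a wooden plug 61 mm across (57 mm at its foot) and 8 mm deep. Round dark wooden knob on top in the middle, 18 mm across, from 12 to 34 mm above the origin. About 80 g.
- oblong_lid: Oblong lid of cream shell with brass edging, right way up. Origin: centre of its underside, x along its long side, z up. Plate 114 mm (x) by 76 mm (y), 4 mm thick, underside 8 mm above the origin; below it a wooden plug 95 by 57 mm (91 by 53 mm at its foot), 8 mm deep. Dark wooden grip bar in the middle on top, 44 mm along x, 14 mm thick in y, from 12 to 34 mm above the origin. About 100 g.
- small_round_box: Small round open box of cream shell with brass seams: 74 mm across, 50 mm high, wall 3 mm (mouth 68 mm across), empty. Origin: centre of its underside, z up. About 250 g, loose. A lid that is home on it has its origin 42 mm above the box's origin.
- oblong_box: Oblong open box of cream shell with brass seams: 110 mm (x) by 72 mm (y), 50 mm high, wall 4 mm (mouth 102 by 64 mm), empty. Origin: centre of its underside, x along its long side, z up. About 250 g, loose. A lid that is home on it has its origin 42 mm above the box's origin; it fits either way round.
- large_round_box: Large round open box of cream shell with brass seams, part filled with shell discs: 96 mm across, 58 mm high. Origin: centre of its underside. Neither lid belongs to it; it stays open and where it stands.
- tape_roll: Bystander: roll of masking tape lying flat, 90 mm across, 24 mm high. Origin: centre of its underside.
- ring_tub: Bystander: clear plastic tub of brass rings, 92 mm across, 38 mm high. Origin: centre of its underside.
- shell_discs: Bystander: small stack of shell discs, about 60 mm across, 15 mm high. Origin: centre of its underside.
- glue_jar: Bystander: amber glue jar with a white cap, 52 mm across, 70 mm high. Origin: centre of its underside.
- glue_brush: Bystander: flat glue brush with a wooden handle, lying on the bench. Origin: on its underside, x along it towards the bristles.
- pencil: Bystander: yellow pencil lying on the bench, 150 mm long, 8 mm thick. Origin: under its middle, x along it.
There are look-alikes about, which are no part of the job. Leave any pink look-alike of the round_lid alone.

How it is judged:
At the end, for the whole second after the job is handed in: Round lid on small round box (centres within 7 mm), oblong lid on oblong box (within 8 mm and 0.15 rad, either way round), each lid origin 38 to 44.5 mm above its box origin; lids and boxes level within 0.06 rad, boxes standing on the bench, all four at rest (horizontal distance between round_lid and small_round_box below 0.007 m and z of round_lid in the frame of small_round_box between 0.038 and 0.0445 m and angle between each of round_lid, small_round_box, oblong_lid, oblong_box's own z axis and vertical below 0.06 rad and height (world z) of each of small_round_box, oblong_box below 0.006 m and linear speed of each of round_lid, small_round_box, oblong_lid, oblong_box below 0.02 m/s and horizontal distance between oblong_lid and oblong_box below 0.008 m and z of oblong_lid in the frame of oblong_box between 0.038 and 0.0445 m and angle between the x axis of oblong_lid and the x axis of oblong_box, either way round below 0.15 rad); the robot touches nothing.
It fails at once if the round lid is dropped or thrown (moving faster than 0.8 m/s with no finger on it, a fall of about 3 cm) (linear speed of round_lid above 0.8 m/s and contact force between the fingers and round_lid below 0.01 N).
It fails at once if the oblong lid is dropped or thrown (moving faster than 0.8 m/s with no finger on it, a fall of about 3 cm) (linear speed of oblong_lid above 0.8 m/s and contact force between the fingers and oblong_lid below 0.01 N).
It fails at once if the large round box is moved by more than 30 mm (distance of large_round_box from where it was at the start of the episode above 0.03 m).
It fails at once if a bystander (tape roll, tub, discs, jar, brush or pencil) is moved by more than 30 mm (distance of any of tape_roll, ring_tub, shell_discs, glue_jar, glue_brush, pencil from where it was at the start of the episode above 0.03 m).
It also fails if it takes over 56 s, if anything falls off the work surface, if the arm or the gripper's body presses on something with over 40 N, if the wrist force passes 120 N, or if a joint passes its speed limit or range.

## Working session

There is one attempt and no reset: what is moved stays moved. The work goes in short steps, Python scripts to look and compute and a tool call to move; the robot and the scene stay as the last step left them, time stands still between calls to the robot, and variables do not carry over. Pictures are saved under pics/ and viewed, at most 10 in all, crops included, and the job is handed in when it is done.

Besides the shell and the picture viewer there is one more tool, called after "Request:" as name([rows], argument=value, ...), one row to a line, values as JSON. arm_command: Moves the arm, as the interface text tells. Its arguments: {"type":"object","properties":{"commands":{"type":"array","items":{"type":"array"}},"force":{"type":"number"}},"required":["commands"]}

```bash
mkdir -p pics; ls; python3 - <<'E'
from plant import monitor, vision, robot
import cv2
for n in ("top","side"):
    im=vision.snapshot(n); cv2.imwrite(f"pics/{n}0.png",im[:,:,::-1])
    c=vision.camera_info(n); print(n,c)
s=monitor.sense(); print(s)
E
```

```text
pics
top {'fx': 462.9307035188654, 'fy': 462.9307035188654, 'cx': 322.6065953248641, 'cy': 200.09953489351292, 'R': array([[ 0.0259174 , -0.99965583,  0.00406335],
       [-0.99353417, -0.02620771, -0.11046723],
       [ 0.1105357 , -0.00117405, -0.99387146]]), 't': array([-0.00786327,  0.48398542,  1.17699436])}
side {'fx': 518.6675336286696, 'fy': 518.6675336286696, 'cx': 314.14924100027224, 'cy': 204.59828948047567, 'R': array([[ 0.92561297, -0.37797431, -0.01939203],
       [-0.2639408 , -0.60794005, -0.74882852],
       [ 0.27124875,  0.69824374, -0.66248004]]), 't': array([-0.44847897,  0.16275651,  1.15533446])}
{'time_s': 0.1, 'joints': array([ 1.02888087e+00,  2.45756576e-01,  1.55889246e+00, -1.12021500e-05,
        1.33869709e+00, -1.74112571e-01]), 'qvel': array([-0.0011515 , -0.00176841, -0.00233507, -0.00176818, -0.00037803,
       -0.00191288]), 'effort': array([-9.78127173e-04, -4.30671251e+01, -3.27129400e+01, -1.53200917e-04,
        2.79049229e-03, -2.66359547e-05]), 'eef_pos': array([0.23344466, 0.60606368, 0.21258246]), 'tcp_rot': array([[-9.33120405e-01,  3.59562940e-01, -8.95061528e-04],
       [ 3.59563934e-01,  9.33119233e-01, -1.50786002e-03],
       [ 2.93028544e-04, -1.72884680e-03, -9.99998463e-01]]), 'force': array([-0.10111019,  0.12276319,  0.17940367]), 'moment': array([-1.06100145e-02,  9.89026009e-05, -6.56242246e-02]), 'grip_force': 0.0, 'gripper_width': 0.08556706034343786}
```

View pics/top0.png

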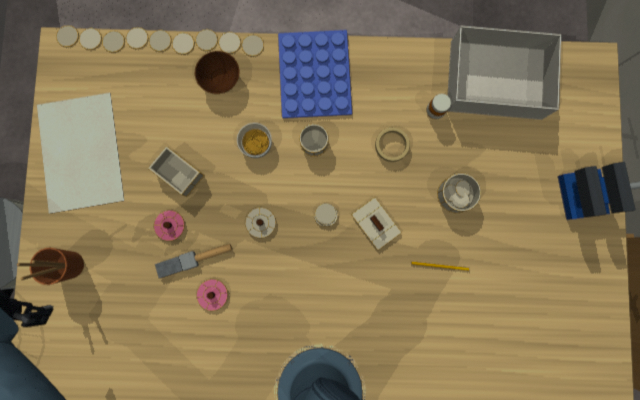

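View pics/side0.png

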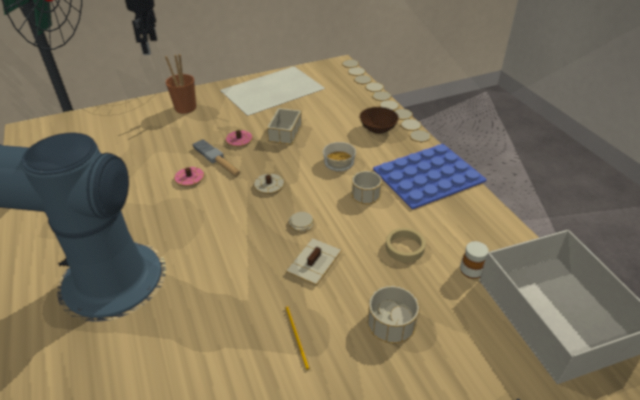

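The top view shows these candidates:
- Round lids: cream at (261,223), pink look-alikes at (169,226) and (212,295). The cream one matches the description.
- Oblong lid: (377,224).
- Small round open box: (314,138). It could be confused with the ring tub (255,140), the large box with discs (461,193) and the tape (393,145).
- Oblong box: (175,172). The big grey bin at (508,72) is not it.

The side view agrees: round lid (268,183), oblong lid (314,260), small box (366,187), oblong box (285,127).

```bash
cat > h.py <<'E'
import numpy as np, cv2
from plant import monitor, vision, robot
def ray(c,u,v):
    d=c["R"].T@np.array([(u-c["cx"])/c["fx"],(v-c["cy"])/c["fy"],1.]); return -c["R"].T@c["t"],d/np.linalg.norm(d)
def onz(c,u,v,z):
    o,d=ray(c,u,v); return o+d*(z-o[2])/d[2]
def tri(c1,p1,c2,p2):
    o1,d1=ray(c1,*p1);o2,d2=ray(c2,*p2)
    A=np.stack([d1,-d2],1); s=np.linalg.lstsq(A,o2-o1,rcond=None)[0]
    a=o1+s[0]*d1;b=o2+s[1]*d2
    return (a+b)/2,np.linalg.norm(a-b)
def blobs(mask,amin=15):
    cs,_=cv2.findContours(mask.astype(np.uint8)*255,cv2.RETR_EXTERNAL,cv2.CHAIN_APPROX_NONE)
    return sorted([c for c in cs if cv2.contourArea(c)>=amin],key=cv2.contourArea,reverse=True)
E
python3 - <<'E'
from h import *
ims={n:cv2.imread(f"pics/{n}0.png") for n in("top","side")}
win={"rlid":((261,223,22),(268,183,20)),"olid":((377,224,30),(314,260,32)),"sbox":((314,138,20),(366,187,21)),"obox":((175,172,30),(285,127,24))}
tiles=[]
for k,ws in win.items():
    for n,(u,v,r) in zip(("top","side"),ws):
        im=ims[n]; c=vision.camera_info(n)
        cr=im[v-r:v+r,u-r:u+r]; hsv=cv2.cvtColor(cr,cv2.COLOR_BGR2HSV)
        m=cv2.morphologyEx((hsv[...,1]<75).astype(np.uint8),cv2.MORPH_OPEN,np.ones((2,2)))
        d=hsv[...,2]<75
        for nm,mm in(("pale",m),("dark",d)):
            for b in blobs(mm,8)[:2]:
                (cx,cy),(w,h),a=cv2.minAreaRect(b); print(k,n,nm,"A",cv2.contourArea(b),"c",round(cx+u-r,1),round(cy+v-r,1),"wh",round(w,1),round(h,1),"a",round(a,1))
        tiles.append(np.hstack([cv2.resize(cr,(190,190),interpolation=0),cv2.resize(cv2.merge([m*255]*3),(190,190),interpolation=0)]))
g=np.vstack([np.hstack(tiles[i:i+2]) for i in(0,2,4)]); cv2.imwrite("pics/crops.png",np.vstack([np.hstack(tiles[i:i+2]) for i in(0,2,4,6)])[:, :760][::1] if 0 else cv2.resize(np.vstack([np.hstack(tiles[i:i+2]) for i in(0,2,4,6)]),(600,600)))
c=vision.camera_info("top")
for k,p,z in(("rlid",(261,223),.03),("olid",(377,224),.03),("sbox",(314,138),.05),("obox",(175,172),.05),("brush",(193,262),0),("disc",(326,215),.015),("tub",(255,140),.038),("tape",(393,145),.024)): print(k,onz(c,*p,z).round(3))
w=vision.camera_info("wrist"); print(w, -w["R"].T@w["t"])
E
```

```text
rlid top pale A 585.0 c 261.0 223.5 wh 28.2 28.6 a 26.6
rlid top dark A 23.0 c 260.0 222.5 wh 5.0 6.0 a 90.0
rlid side pale A 326.0 c 269.5 183.5 wh 17.0 29.0 a 90.0
rlid side dark A 24.5 c 268.0 179.5 wh 7.0 4.0 a 90.0
olid top pale A 1144.5 c 376.9 224.2 wh 43.7 28.4 a 53.8
olid top dark A 68.0 c 376.4 223.0 wh 15.2 5.4 a 53.1
olid side pale A 1201.0 c 314.6 260.7 wh 31.0 47.6 a 36.9
olid side pale A 13.0 c 300.5 229.0 wh 2.0 9.0 a 90.0
olid side dark A 84.0 c 313.8 257.2 wh 6.4 17.9 a 40.6
sbox top pale A 548.0 c 314.5 138.5 wh 27.2 26.6 a 18.4
sbox top dark A 16.0 c 306.7 129.9 wh 2.7 13.6 a 54.0
sbox side pale A 649.5 c 368.5 184.5 wh 37.0 29.0 a 90.0
sbox side pale A 24.0 c 348.5 168.5 wh 5.0 7.0 a 90.0
obox top pale A 1125.0 c 176.0 172.4 wh 46.7 27.8 a 38.7
obox top pale A 26.5 c 197.9 179.8 wh 3.1 11.4 a 38.7
obox top dark A 98.0 c 161.0 160.1 wh 5.2 22.9 a 39.5
obox top dark A 76.5 c 192.6 184.5 wh 3.8 26.9 a 39.3
obox side pale A 760.0 c 285.3 126.1 wh 30.8 33.5 a 8.1
obox side pale A 107.5 c 272.5 107.0 wh 8.0 23.0 a 90.0
rlid [0.42  0.162 0.03 ]
olid [ 0.425 -0.137  0.03 ]
sbox [0.643 0.031 0.05 ]
obox [0.544 0.385 0.05 ]
brush [0.315 0.34  0.   ]
disc [ 0.446 -0.005  0.015]
tub [0.636 0.185 0.038]
tape [ 0.636 -0.177  0.024]
{'fx': 352.6365635220706, 'fy': 352.6365635220706, 'cx': 318.88277216102824, 'cy': 192.5476841448373, 'R': array([[ 0.35858415,  0.93349573, -0.00176967],
       [ 0.88554   , -0.33956186,  0.31704362],
       [ 0.29535795, -0.11525393, -0.94840931]]), 't': array([-0.64926247, -0.0405516 ,  0.38000514])} [0.15648775 0.63611105 0.37210806]
```

View pics/crops.png

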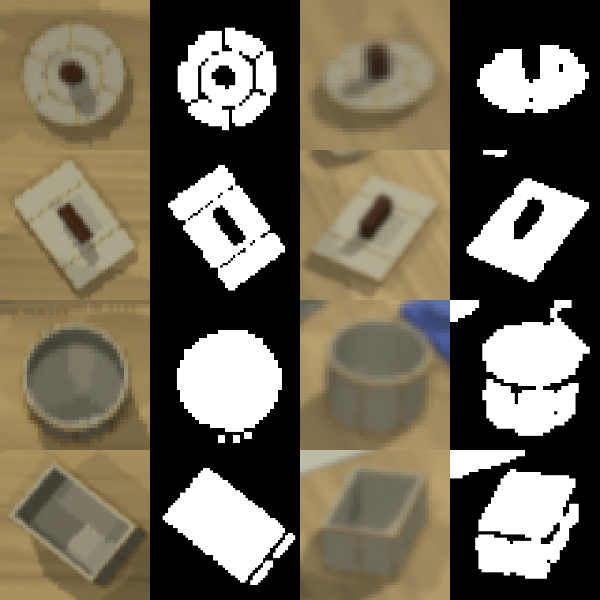

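The crops confirm it: cream round lid with a brown knob, oblong lid with its bar, and the two empty boxes. Next I fly over the oblong box with the wrist camera.

Request:
arm_command([
  [[0,0,-0.74],[-0.77,-0.18,-0.09],-1],
  [[0,0,-0.74],[-0.77,-0.18,-0.09],-1],
  [[0,0,-0.74],[-0.77,-0.18,-0.09],-1],
  [[0,0,-0.74],[-0.77,-0.18,-0.09],-1],
  [[0,0,-0.74],[-0.77,-0.18,-0.09],-1],
  [[0,0,-0.74],[-0.77,-0.18,-0.09],-1],
  [[0,0,-0.74],[-0.77,-0.18,-0.09],-1],
  [[0,0,-0.74],[-0.77,-0.18,-0.09],-1],
  [[0,0,-0.74],[-0.77,-0.18,-0.09],-1],
  [[0,0,-0.74],[-0.77,-0.18,-0.09],-1],
], force=40)

```text
time_s: 1.35
eef_pos: [0.5592, 0.3853, 0.2583]
tcp_rot: [[-1.0, -0.004, -0.001], [-0.004, 1.0, -0.0], [0.001, -0.0, -1.0]]
force: [1.2, -1.0, 0.0]
gripper_width: 0.0854
grip_force: 0.0
```

```bash
cat >> h.py <<'E'
import pickle
def shot(name):
    c=vision.camera_info("wrist"); im=vision.snapshot("wrist")[:,:,::-1].copy()
    cv2.imwrite(f"pics/{name}.png",im); pickle.dump(c,open(f"pics/{name}.pkl","wb")); return im,c
def px(c,X):
    p=c["R"]@np.array(X)+c["t"]; return c["fx"]*p[0]/p[2]+c["cx"],c["fy"]*p[1]/p[2]+c["cy"]
E
python3 -c "
from h import *
s=monitor.sense();print(s['time_s'],s['eef_pos'],s['tcp_rot'].round(3)); shot('w1')"
```

```text
1.35 [0.55919465 0.38528449 0.25828766] [[-1.    -0.004 -0.001]
 [-0.004  1.    -0.   ]
 [ 0.001 -0.    -1.   ]]
```

View pics/w1.png

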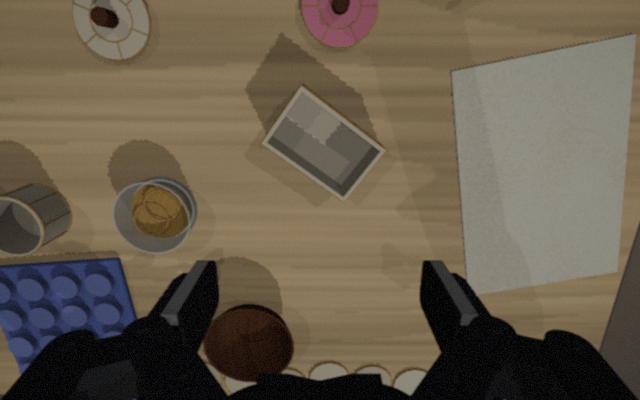

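Wrist picture: oblong box rim corners at (304,86), (384,152), (344,199) and (263,144). The cream round lid is at (112,18) and the small box at (32,222). Next is a second spot that sees the round lid and both boxes.

Request:
arm_command([
  [[0,0,0],[0.1,-0.49,0],-1],
  [[0,0,0],[0.1,-0.49,0],-1],
  [[0,0,0],[0.1,-0.49,0],-1],
  [[0,0,0],[0.1,-0.49,0],-1],
  [[0,0,0],[0.1,-0.49,0],-1],
  [[0,0,0],[0.1,-0.49,0],-1],
  [[0,0,0],[0.1,-0.49,0],-1],
  [[0,0,0],[0.1,-0.49,0],-1],
  [[0,0,0],[0.1,-0.49,0],-1],
  [[0,0,0],[0.1,-0.49,0],-1],
])

```text
time_s: 2.65
eef_pos: [0.5111, 0.1393, 0.2585]
tcp_rot: [[-1.0, -0.003, -0.0], [-0.003, 1.0, -0.0], [0.0, -0.0, -1.0]]
force: [0.2, 0.6, -1.4]
gripper_width: 0.0855
grip_force: 0.0
```

```bash
python3 -c "
from h import *
s=monitor.sense();print(s['time_s'],s['eef_pos']); shot('w2')"
```

```text
2.65 [0.51113429 0.13932847 0.25849404]
```

View pics/w2.png

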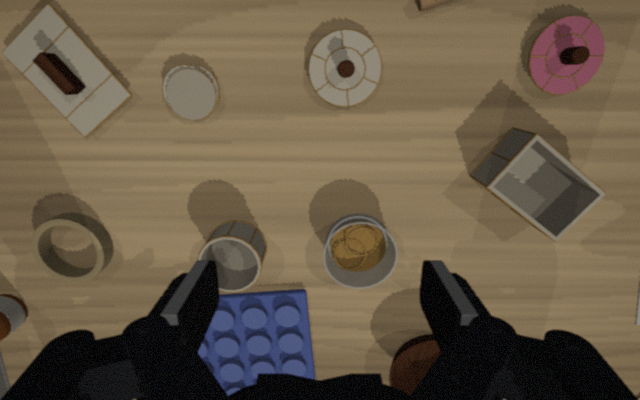

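The second view shows everything: round lid knob (346,69), oblong lid bar (60,74), small box rim (231,264), oblong box rim (548,187). I take one more spot for the baseline on the small box and the oblong lid.

Request:
arm_command([
  [[0,0,0],[-0.02,-0.32,0],-1],
  [[0,0,0],[-0.02,-0.32,0],-1],
  [[0,0,0],[-0.02,-0.32,0],-1],
  [[0,0,0],[-0.02,-0.32,0],-1],
  [[0,0,0],[-0.02,-0.32,0],-1],
  [[0,0,0],[-0.02,-0.32,0],-1],
  [[0,0,0],[-0.02,-0.32,0],-1],
  [[0,0,0],[-0.02,-0.32,0],-1],
  [[0,0,0],[-0.02,-0.32,0],-1],
  [[0,0,0],[-0.02,-0.32,0],-1],
])

```text
time_s: 3.95
eef_pos: [0.5215, -0.0209, 0.2586]
tcp_rot: [[-1.0, -0.002, -0.0], [-0.002, 1.0, -0.0], [0.0, -0.0, -1.0]]
force: [1.0, 0.5, 0.2]
gripper_width: 0.0852
grip_force: 0.0
```

```bash
cat > m.py <<'E'
from h import *
def load(n): return cv2.imread(f"pics/{n}.png"),pickle.load(open(f"pics/{n}.pkl","rb"))
if __name__=="__main__":
    s=monitor.sense();print(s['time_s'],s['eef_pos']); shot('w3')
    V={n:load(n) for n in("w1","w2","w3")}
    obj={"rlid":(.42,.162,.03),"olid":(.425,-.137,.03)}
    for k,X in obj.items():
        P={}
        for n in("w2","w3"):
            im,c=V[n]; u,v=[int(a) for a in px(c,X)]; r=30
            y0,x0=max(v-r,0),max(u-r,0); cr=im[y0:v+r,x0:u+r]; hsv=cv2.cvtColor(cr,cv2.COLOR_BGR2HSV)
            # dark reddish-brown knob, without the grey shadow
            m=(cr.max(2)<85)&(cr[...,2].astype(int)>1.5*cr[...,0])&((hsv[...,0]<9)|(hsv[...,0]>170))
            b=blobs(m)[0]; (cx,cy),(w,h),a=cv2.minAreaRect(b); P[n]=(cx+x0,cy+y0)
            print(k,n,"c",np.round(P[n],1),"wh",round(w,1),round(h,1),"a",round(a,1))
        X,e=tri(V["w2"][1],P["w2"],V["w3"][1],P["w3"]); print(k,"knob centre",X.round(4),"miss",round(e,4))
    # enlarged tiles: lids (w2/w3) and box rims
    T=[]
    for n,X,r in(("w2",obj["olid"],60),("w3",obj["olid"],60),("w2",(.643,.031,.05),60),("w3",(.643,.031,.05),60),("w1",(.544,.385,.05),70),("w2",(.544,.385,.05),70)):
        im,c=V[n];u,v=[int(a) for a in px(c,X)]; p=cv2.copyMakeBorder(im,r,r,r,r,cv2.BORDER_CONSTANT)
        print(n,"tile origin",u-r,v-r,"scale",266/(2*r)); T.append(cv2.resize(p[v:v+2*r,u:u+2*r],(266,266)))
    g=np.vstack([np.hstack(T[:3]),np.hstack(T[3:])]); cv2.imwrite("pics/tiles.png",np.clip(g*1.4,0,255).astype(np.uint8))
E
python3 m.py
```

```text
3.95 [ 0.52148743 -0.02089505  0.2585877 ]Traceback (most recent call last):
  File "m.py", line 14, in <module>
    b=blobs(m)[0]; (cx,cy),(w,h),a=cv2.minAreaRect(b); P[n]=(cx+x0,cy+y0)
      ~~~~~~~~^^^
IndexError: list index out of range
```

```bash
python3 - <<'E'
from m import *
im,c=load("w2"); print(px(c,(.42,.162,.03)), im[69,346],im[74,60],im[75,350],im[45,340])
E
sed -i "s/V={n:/s and None; V={n:/; s/; shot('w3')//; s/m=(cr.max.*/m=(cr[...,2]<100)\&(cr[...,2].astype(int)>1.8*cr[...,1])/" m.py; python3 m.py
```

```text
(np.float64(340.61115190953916), np.float64(65.9247594432241)) [27 36 59] [21 31 53] [33 47 65] [ 92 106 111]
4.0 [ 0.52148686 -0.02093728  0.25858578]Traceback (most recent call last):
  File "m.py", line 14, in <module>
    b=blobs(m)[0]; (cx,cy),(w,h),a=cv2.minAreaRect(b); P[n]=(cx+x0,cy+y0)
      ~~~~~~~~^^^
IndexError: list index out of range
```

```bash

sed -i "s/<100)/<85)/; s/1.8\*cr/1.3*cr/" m.py; python3 m.py
```

```text
4.0 [ 0.52148686 -0.02093728  0.25858578]
rlid w2 c [345.5  68.5] wh 15.0 15.0 a 90.0
rlid w3 c [498.5  58. ] wh 16.0 23.0 a 90.0
rlid knob centre [0.4221 0.1676 0.0226] miss 0.0005
olid w2 c [58.7 72.7] wh 54.4 19.8 a 46.5
olid w3 c [208.7  63. ] wh 47.0 15.1 a 51.3
olid knob centre [ 0.4278 -0.1368  0.0225] miss 0.0
w2 tile origin -8 9 scale 2.216666666666667
w3 tile origin 146 -1 scale 2.216666666666667
w2 tile origin 166 205 scale 2.216666666666667
w3 tile origin 302 198 scale 2.216666666666667
w1 tile origin 248 72 scale 1.9
w2 tile origin 472 116 scale 1.9
```

View pics/tiles.png

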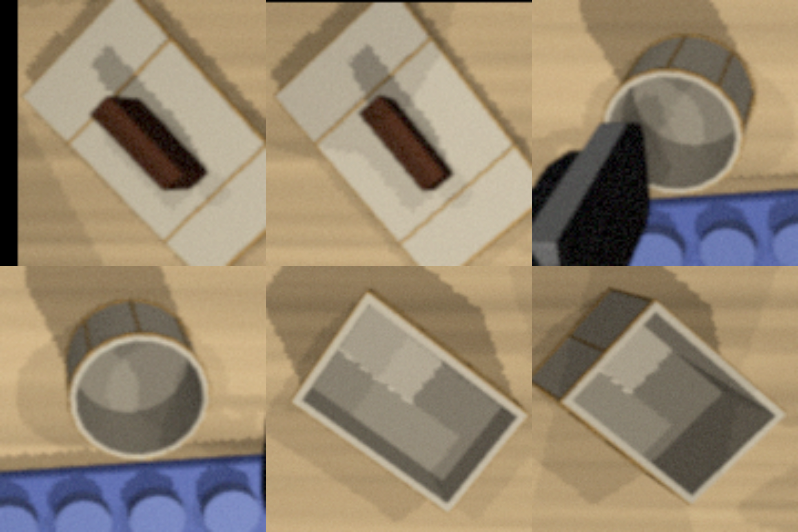

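The tiles show sharp rims. I take box corners and the lid seams from them, and fit the round rim by its bright mask.

```bash
cat > n.py <<'E'
from m import *
V={n:load(n) for n in("w1","w2","w3")}
A=[(302.7,84.6),(384.3,150.4),(343.8,200.4),(262.7,143.6)];B=[(536.7,134.4),(604.1,193.4),(555.2,240.2),(488.3,187.6)]
def sub(n,ps):
    g=cv2.cvtColor(V[n][0],cv2.COLOR_BGR2GRAY); p=np.float32(ps).reshape(-1,1,2)
    return cv2.cornerSubPix(g,p,(3,3),(-1,-1),(3,30,.01)).reshape(-1,2)
for A_,B_ in((A,B),(sub("w1",A),sub("w2",B))):
    C=np.array([tri(V["w1"][1],a,V["w2"][1],b)[0] for a,b in zip(A_,B_)])
    print("obox rim",C.mean(0).round(4),"z",C[:,2].round(3),"edges",[round(np.linalg.norm(C[i]-C[i-1])*1e3,1) for i in range(4)])
    for n,q in(("w1",A_),("w2",B_)):
        D=np.array([onz(V[n][1],*p,.05) for p in q]); l=(D[1]-D[0])+(D[2]-D[3])
        print("  ",n,D.mean(0).round(4),"edges",[round(np.linalg.norm(D[i]-D[i-1])*1e3,1) for i in range(4)],"long axis deg",np.degrees(np.arctan2(l[1],l[0])).round(1)%180)
P={}
for n in("w2","w3"):
    im,c=V[n];u,v=[int(a) for a in px(c,(.643,.031,.05))];r=42
    y0,x0=v-r,u-r;cr=cv2.cvtColor(im[y0:v+r,x0:u+r],cv2.COLOR_BGR2HSV)
    m=(cr[...,1]<60)&(cr[...,2]>110); yy,xx=np.nonzero(m); d=np.hypot(xx-r,yy-r)
    b=max(blobs(m,5),key=lambda b:np.prod(cv2.boundingRect(b)[2:])); h=cv2.convexHull(b)
    e=cv2.fitEllipse(h); P[n]=(e[0][0]+x0,e[0][1]+y0); print("sbox",n,np.round(P[n],1),np.round(e[1],1),onz(c,*P[n],.05).round(4))
print("sbox tri w3 x w2hand",tri(V["w2"][1],(229.6,264.1),V["w3"][1],P["w3"]),"both",tri(V["w2"][1],P["w2"],V["w3"][1],P["w3"]))
c=V["w3"][1]
for a,b in(((169,62.2),(220.9,17.5)),((206.4,109.5),(257.4,66.7))):
    d=onz(c,*b,.012)-onz(c,*a,.012); print("seam dir deg",np.degrees(np.arctan2(d[1],d[0])).round(1)%180,"len",np.linalg.norm(d).round(4))
E
python3 n.py
```

```text
obox rim [0.5485 0.3911 0.048 ] z [0.047 0.049 0.048 0.048] edges [np.float64(72.9), np.float64(108.3), np.float64(70.5), np.float64(107.9)]
   w1 [0.5481 0.3911 0.05  ] edges [np.float64(73.2), np.float64(108.2), np.float64(69.9), np.float64(107.4)] long axis deg 53.2
   w2 [0.548  0.3897 0.05  ] edges [np.float64(71.6), np.float64(108.5), np.float64(70.6), np.float64(107.6)] long axis deg 53.7
obox rim [0.5484 0.3904 0.0488] z [0.048 0.049 0.05  0.048] edges [np.float64(73.0), np.float64(109.9), np.float64(71.6), np.float64(109.5)]
   w1 [0.5479 0.3906 0.05  ] edges [np.float64(72.2), np.float64(109.5), np.float64(70.9), np.float64(109.2)] long axis deg 54.0
   w2 [0.5485 0.3897 0.05  ] edges [np.float64(73.0), np.float64(110.3), np.float64(72.0), np.float64(111.7)] long axis deg 53.9
sbox w2 [228.8 264.2] [53.2 61.3] [0.6413 0.034  0.05  ]
sbox w3 [364.4 256.7] [54.7 61.6] [0.6412 0.0334 0.05  ]
sbox tri w3 x w2hand (array([0.64323343, 0.03389706, 0.04634385]), np.float64(9.890266719781102e-05)) both (array([0.64209433, 0.03358936, 0.04846468]), np.float64(0.00014437387735061804))
seam dir deg 126.3 len 0.0742
seam dir deg 127.3 len 0.0752
```

Request:
arm_command([
  [[0,0,-1],[0.19,-0.23,0.28],-1],
  [[0,0,-1],[0.19,-0.23,0.28],-1],
  [[0,0,-1],[0.19,-0.23,0.28],-1],
  [[0,0,-1],[0.19,-0.23,0.28],-1],
  [[0,0,-1],[0.19,-0.23,0.28],-1],
  [[0,0,-1],[0.19,-0.23,0.28],-1],
  [[0,0,-1],[0.19,-0.23,0.28],-1],
  [[0,0,-1],[0.19,-0.23,0.28],-1],
  [[0,0,-1],[0.19,-0.23,0.28],-1],
  [[0,0,-1],[0.19,-0.23,0.28],-1],
])

```text
time_s: 5.25
eef_pos: [0.4268, -0.1361, 0.1186]
tcp_rot: [[-0.876, -0.482, 0.0], [-0.482, 0.876, -0.0], [-0.0, -0.0, -1.0]]
force: [-0.4, -0.4, -0.4]
gripper_width: 0.0852
grip_force: 0.0
```

```bash
cat > go.py <<'E'
import sys; from h import *
# go.py x y z yawdeg(tool x axis, mod 180): shares to command
x,y,z,a=map(float,sys.argv[1:5]); s=monitor.sense(); R=s["tcp_rot"]
d=R.T@(np.array([x,y,z])-s["eef_pos"])/.5
yaw=np.degrees(np.arctan2(R[1,0],R[0,0])); da=(a-yaw+90)%180-90
print("t",s["time_s"],"pos",s["eef_pos"].round(4),"yaw",yaw.round(2),"tilt",R[:,2].round(4),"w",round(s["gripper_width"],4),"F",s["force"].round(1),"j6",s["joints"][5].round(2))
print("shift",d.round(4),"turn z",round(-np.radians(da)/.5,3))
E
python3 go.py 0.4278 -0.1368 0.034 36.8
```

```text
t 5.25 pos [ 0.4268 -0.1361  0.1186] yaw -151.22 tilt [ 1.e-04 -0.e+00 -1.e+00] w 0.0852 F [-0.4 -0.4 -0.4] j6 -2.64
shift [-0.001  -0.0022  0.1693] turn z -0.28
```

Joint 6 is close to its limit here (-2.64 of -2.74). I'll do the round lid first, since it doesn't care about yaw, and unwind the half turn along the way.

Request:
arm_command([
  [[0,0,1],[-0.284,0.537,0],-1],
  [[0,0,1],[-0.284,0.537,0],-1],
  [[0,0,1],[-0.284,0.537,0],-1],
  [[0,0,1],[-0.284,0.537,0],-1],
  [[0,0,1],[-0.284,0.537,0],-1],
  [[0,0,1],[-0.284,0.537,0],-1],
  [[0,0,1],[-0.284,0.537,0],-1],
  [[0,0,1],[-0.284,0.537,0],-1],
  [[0,0,1],[-0.284,0.537,0],-1],
  [[0,0,1],[-0.284,0.537,0],-1],
])

```text
time_s: 6.5
eef_pos: [0.4221, 0.1668, 0.1186]
tcp_rot: [[-1.0, -0.001, 0.0], [-0.001, 1.0, -0.0], [-0.0, -0.0, -1.0]]
force: [-0.0, 0.1, 0.1]
gripper_width: 0.0856
grip_force: 0.0
```

```bash
python3 go.py 0.4221 0.1676 0.033 180
```

```text
t 6.5 pos [0.4221 0.1668 0.1186] yaw -179.96 tilt [ 0. -0. -1.] w 0.0856 F [-0.   0.1  0.1] j6 -1.45
shift [1.000e-04 1.700e-03 1.712e-01] turn z 0.001
```

Request:
arm_command([
  [[0,0,0],[0,0.002,0.08],-1],
  [[0,0,0],[0,0.002,0.14],-1],
  [[0,0,0],[0,0.002,0.17],-1],
  [[0,0,0],[0,0.002,0.17],-1],
  [[0,0,0],[0,0.002,0.17],1],
  [[0,0,0],[0,0.002,0.17],1],
  [[0,0,0],[0,0.002,0.17],1],
  [[0,0,0],[0,0.002,0.17],1],
  [[0,0,0],[0,0.002,0.17],1],
  [[0,0,0],[0,0.002,0.17],1],
], force=40)

```text
time_s: 7.75
eef_pos: [0.4219, 0.1685, 0.0336]
tcp_rot: [[-1.0, -0.002, -0.0], [-0.002, 1.0, -0.0], [0.0, -0.0, -1.0]]
force: [0.2, 0.2, 0.1]
gripper_width: -0.0001
grip_force: 0.0
```

```bash
python3 go.py 0.6415 0.0337 0.16 180; python3 -c "from h import *; s=monitor.sense(); print(s['grip_force'])"
```

```text
t 7.75 pos [0.4219 0.1685 0.0336] yaw -179.87 tilt [-0. -0. -1.] w -0.0001 F [0.2 0.2 0.1] j6 -1.44
shift [-0.4385 -0.2706 -0.2528] turn z 0.004
0.0
```

The fingers shut on nothing, so I look.

```bash
python3 -c "
from h import *
im,c=shot('w4'); print(px(c,(.4221,.1676,.023)),px(c,(.4219,.1685,.0166)))
im2=vision.snapshot('top')[:,:,::-1]; cv2.imwrite('pics/t4.png',im2)
cv2.imwrite('pics/v4.png',np.hstack([im[:, 120:520],cv2.resize(im2[180:270,215:305],(400,400))]))"
```

```text
(np.float64(316.0581072591472), np.float64(238.5059280323499)) (np.float64(317.78971789505226), np.float64(233.03987430230455))
```

View pics/v4.png

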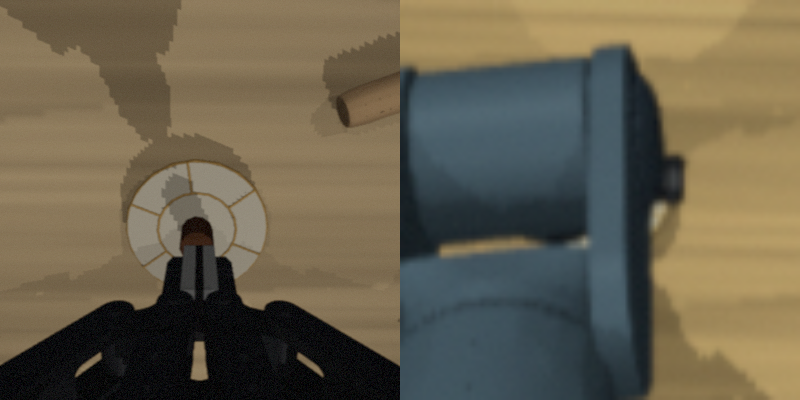

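Only the near half of the picture matters: the lid disc is centred near (317,222), and its knob is showing in front (near side) of the shut fingers at (317,228). It is either off in x or was squeezed out. I measure it.

```bash
python3 - <<'E'
from m import *
im,c=load("w4")
def disc(im,c,X,r,z=.012):
    u,v=[int(a) for a in px(c,X)]; y0,x0=max(v-r,0),max(u-r,0); cr=im[y0:v+r,x0:u+r]
    h=cv2.cvtColor(cr,cv2.COLOR_BGR2HSV); m=cv2.morphologyEx(((h[...,1]<60)&(h[...,2]>60)).astype(np.uint8),cv2.MORPH_CLOSE,np.ones((5,5)))
    b=cv2.convexHull(blobs(m)[0]); e=cv2.fitEllipse(b); p=(e[0][0]+x0,e[0][1]+y0)
    print(np.round(p,1),np.round(e[1],1),onz(c,*p,z).round(4)); pts=b.reshape(-1,2)+[x0,y0]
    W=np.array([onz(c,*q,z) for q in pts]); print(" extents x",W[:,0].min().round(4),W[:,0].max().round(4),"y",W[:,1].min().round(4),W[:,1].max().round(4))
disc(im,c,(.4219,.1685,.012),80)
for n in("w2","w3"): disc(*load(n),(.4219,.1676,.012),48)
E
```

```text
[316.4 227.1] [130.4 136.2] [0.4204 0.1677 0.012 ]
 extents x 0.3836 0.4662 y 0.1292 0.2061
[344.5  67.4] [70.5 75. ] [0.4211 0.1673 0.012 ]
 extents x 0.384 0.4598 y 0.1298 0.2052
[493.2  57.6] [67.8 80.1] [0.4211 0.167  0.012 ]
 extents x 0.3843 0.4599 y 0.1287 0.2053
```

```bash
python3 - <<'E'
from m import *
print(robot.finger_overhang,[a for a in dir(robot) if a[0]!='_'])
im,c=load("w4")
for z in(.012,.017,.023,.03,.034,.04,.05): print(z,np.round(px(c,(.421,.1673,z)),1),np.round(px(c,(.4219,.1685,z)),1))
cr=im[200:290,290:345].astype(int)
cv2.imwrite("pics/c4.png",np.clip(cv2.resize(im[190:300,262:372],(600,600),interpolation=0)*1.8,0,255))
E
```

```text
0.017 ['IKError', 'finger_overhang', 'sign_off']
0.012 [315.7 228.1] [317.8 229.5]
0.017 [315.6 231.8] [317.8 233.4]
0.023 [315.5 236.6] [317.8 238.2]
0.03 [315.4 242.6] [317.7 244.2]
0.034 [315.3 246.2] [317.7 247.8]
0.04 [315.2 251.9] [317.6 253.6]
0.05 [314.9 262.3] [317.6 264. ][ WARN:0@0.256] global loadsave.cpp:1063 imwrite_ Unsupported depth image for selected encoder is fallbacked to CV_8U.
```

View pics/c4.png

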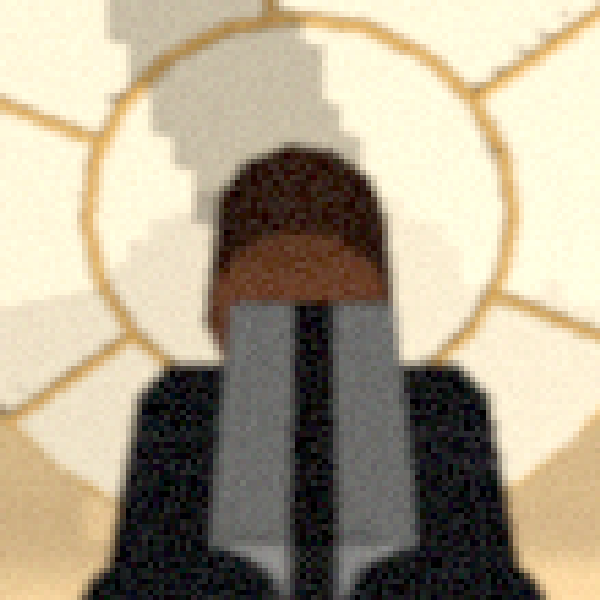

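Lid and knob have not moved. The fingers shut just above the knob: the pad tips project at v≈245, which puts them well above z=0.034, higher than the stated overhang suggests. I open, go 16 mm lower (safe given that), and close again.

Request:
arm_command([
  [[0,0,0],[0.002,-0.002,0],-1],
  [[0,0,0],[0.002,-0.002,0],-1],
  [[0,0,0],[0.002,-0.002,0],-1],
  [[0,0,0],[0.002,-0.002,0.016],-1],
  [[0,0,0],[0.002,-0.002,0.032],1],
  [[0,0,0],[0.002,-0.002,0.032],1],
  [[0,0,0],[0.002,-0.002,0.032],1],
  [[0,0,0],[0.002,-0.002,0.032],1],
  [[0,0,0],[0.002,-0.002,0.032],1],
  [[0,0,0],[0.002,-0.002,0.032],1],
], force=40)

```text
time_s: 9.1
eef_pos: [0.421, 0.1675, 0.0177]
tcp_rot: [[-1.0, -0.002, 0.0], [-0.002, 1.0, 0.0], [-0.0, 0.0, -1.0]]
force: [0.2, 0.3, 0.1]
gripper_width: 0.0002
grip_force: 0.0
```

```bash
python3 - <<'E'
from m import *
im,c=shot("w5"); s=monitor.sense(); print(s["time_s"],s["eef_pos"],s["force"],s["gripper_width"],s["grip_force"])
a=load("w4")[0]
k=lambda i:np.clip(cv2.resize(i[170:300,255:385],(400,400),interpolation=0)*1.6,0,255).astype(np.uint8)
cv2.imwrite("pics/c5.png",np.hstack([k(a),k(im)]))
E
```

```text
9.15 [0.42106065 0.16755346 0.01771571] [0.34909169 0.25003743 0.42266595] -0.00015556873676471708 0.0
```

View pics/c5.png

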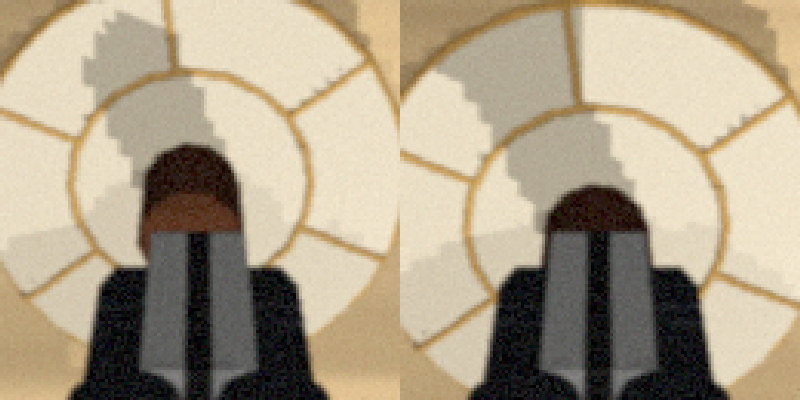

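Still above: no grip, no force, knob not moved. I compute the real tip height from the tip edge (v≈244.8).

```bash
python3 - <<'E'
from m import *
for n,tx,tz in(("w4",.4219,.0336),("w5",.4211,.0177)):
    c=load(n)[1]; f=lambda x:[round(float(onz_z),4) for onz_z in []]
    for half in(.009,.011):
        o,d=ray(c,318,244.8); X=o+d*(tx-half-o[0])/d[0]; print(n,half,"tip z",X[2].round(4),"minus TCP",(X[2]-tz).round(4))
E
```

```text
w4 0.009 tip z 0.0484 minus TCP 0.0148
w4 0.011 tip z 0.0524 minus TCP 0.0188
w5 0.009 tip z 0.0324 minus TCP 0.0147
w5 0.011 tip z 0.0364 minus TCP 0.0187
```

The tips stand about 17 mm behind the TCP when shut, not ahead of it. So a TCP height of about 0 puts them near 17 mm, just above the disc. I retry there.

Request:
arm_command([
  [[0,0,0],[0,0,0],-1],
  [[0,0,0],[0,0,0],-1],
  [[0,0,0],[0,0,0],-1],
  [[0,0,0],[0,0,0.02],-1],
  [[0,0,0],[0,0,0.035],1],
  [[0,0,0],[0,0,0.035],1],
  [[0,0,0],[0,0,0.035],1],
  [[0,0,0],[0,0,0.035],1],
  [[0,0,0],[0,0,0.035],1],
  [[0,0,0],[0,0,0.035],1],
], force=40)

```text
time_s: 10.4
eef_pos: [0.4211, 0.1676, 0.0002]
tcp_rot: [[-1.0, -0.002, 0.0], [-0.002, 1.0, 0.0], [-0.0, 0.0, -1.0]]
force: [-0.4, -0.6, -0.6]
gripper_width: 0.0162
grip_force: 39.0
```

```bash
python3 go.py 0.421 0.1673 0.015 180
```

```text
t 10.4 pos [4.211e-01 1.676e-01 2.000e-04] yaw -179.87 tilt [ 4.e-04  0.e+00 -1.e+00] w 0.0162 F [-0.4 -0.6 -0.6] j6 -1.45
shift [ 0.0002 -0.0005 -0.0295] turn z 0.004
```

It is gripped (16 mm wide, 39 N). Now I lift and carry it above the small box.

Request:
arm_command([
  [[0,0,0],[0,0,-0.08],1],
  [[0,0,0],[0,0,-0.18],1],
  [[0,0,0.2],[-0.06,-0.036,-0.2],1],
  [[0,0,0.4],[-0.15,-0.09,-0.2],1],
  [[0,0,0.6],[-0.24,-0.145,-0.2],1],
  [[0,0,0.8],[-0.33,-0.2,-0.2],1],
  [[0,0,1],[-0.4,-0.245,-0.2],1],
  [[0,0,1],[-0.44,-0.267,-0.2],1],
  [[0,0,1],[-0.44,-0.267,-0.2],1],
  [[0,0,1],[-0.44,-0.267,-0.2],1],
])

```text
time_s: 11.65
eef_pos: [0.6402, 0.035, 0.0995]
tcp_rot: [[-0.879, 0.477, -0.002], [0.477, 0.879, 0.0], [0.001, -0.0, -1.0]]
force: [0.6, -0.0, -0.2]
gripper_width: 0.016
grip_force: 39.2
```

```bash
python3 go.py 0.6415 0.0337 0.042 151.5; python3 - <<'E'
from m import *
im,c=shot("w6"); s=monitor.sense(); X=s["eef_pos"]
u,v=[int(a) for a in px(c,X+[0,0,.012])]; print(u,v)
h=cv2.cvtColor(im,cv2.COLOR_BGR2HSV); m=np.zeros(im.shape[:2],np.uint8); r=110
m[max(v-r,0):v+r,max(u-r,0):u+r]=((h[...,1]<70)&(h[...,2]>60))[max(v-r,0):v+r,max(u-r,0):u+r]
b=cv2.convexHull(blobs(cv2.morphologyEx(m,cv2.MORPH_CLOSE,np.ones((5,5))))[0]).reshape(-1,2)
W=np.array([s["tcp_rot"].T@(onz(c,*q,X[2]+.012)-X) for q in b])*1e3
print("lid disc extents in tool frame mm x",W[:,0].min().round(1),W[:,0].max().round(1),"y",W[:,1].min().round(1),W[:,1].max().round(1))
E
```

```text
t 11.65 pos [0.6402 0.035  0.0995] yaw 151.5 tilt [-1.5e-03  3.0e-04 -1.0e+00] w 0.016 F [ 0.6 -0.  -0.2] j6 -1.2
shift [-0.0037 -0.0011  0.1151] turn z 0.0
319 259
lid disc extents in tool frame mm x -21.8 52.6 y -38.6 49.5
```

```bash
python3 - <<'E'
from m import *
im,c=load("w6"); s=monitor.sense(); X=s["eef_pos"]
h=cv2.cvtColor(im,cv2.COLOR_BGR2HSV); print("V along col 319:",h[100:330:8,319,2],"S",h[100:330:8,319,1])
print("row 225 V:",h[225,200:440:8,2],h[225,200:440:8,1])
for t in(100,115,130):
    m=np.zeros(im.shape[:2],np.uint8); m[150:300,200:440]=((h[...,1]<60)&(h[...,2]>t))[150:300,200:440]
    b=cv2.convexHull(blobs(cv2.morphologyEx(m,cv2.MORPH_CLOSE,np.ones((5,5))))[0]).reshape(-1,2)
    W=np.array([s["tcp_rot"].T@(onz(c,*q,X[2]+.012)-X) for q in b])*1e3
    print(t,"x",W[:,0].min().round(1),W[:,0].max().round(1),"y",W[:,1].min().round(1),W[:,1].max().round(1))
E
```

```text
V along col 319: [154 151 149 151 107 116  88  90 113  95 128 158 156 156 119 114 120 118
 105  28  33  33  40  35  41  56 135 139 139] S [ 86  86  86  83  93  88  46  59  43  51 147  40  39  41  43  45  47  41
  44 173 131 193 153 255 174 141  38  42  40]
row 225 V: [154 157 162 159 158 158 120 118 121 122 119 120 102 121 120 121 119 140
 133 155 154 151 153 155 155 128 103 112 117  66] [ 84  84  82  87  86  86  43  43  44  44  43  40 100  46  47  42  39  38
 144  39  41  42  53  41  43  90  97  96  92 127]
100 x -21.2 47.8 y -38.5 39.6
115 x -21.2 47.8 y -38.5 39.6
130 x -20.1 47.8 y -18.9 38.1
```

```bash
python3 - <<'E'
from m import *
im,c=load("w6"); s=monitor.sense(); X=s["eef_pos"]; R=s["tcp_rot"]
S=cv2.cvtColor(im,cv2.COLOR_BGR2HSV)[...,1]; print("S rows 172..190",S[172:190,319])
for v in(178,180,182,184): print(v,(R.T@(onz(c,319,v,X[2]+.010)-X)*1e3).round(1))
E
```

```text
S rows 172..190 [ 51  54  41  47  36  55 122 148 147 134  87  42  38  39  39  38  40  38]
178 [39.2 -0.1 -9.9]
180 [ 38.3  -0.1 -10. ]
182 [ 37.4  -0.1 -10. ]
184 [ 36.5  -0.1 -10. ]
```

The lid sits centred and level in the grip (edges at 39.2 and ±39 mm). I lower it slowly.

Request:
arm_command([
  [[0,0,0],[-0.004,-0.001,0.02],1],
  [[0,0,0],[-0.004,-0.001,0.05],1],
  [[0,0,0],[-0.004,-0.001,0.075],1],
  [[0,0,0],[-0.004,-0.001,0.09],1],
  [[0,0,0],[-0.004,-0.001,0.096],1],
  [[0,0,0],[-0.004,-0.001,0.101],1],
  [[0,0,0],[-0.004,-0.001,0.106],1],
  [[0,0,0],[-0.004,-0.001,0.11],1],
  [[0,0,0],[-0.004,-0.001,0.114],1],
  [[0,0,0],[-0.004,-0.001,0.114],1],
])

```text
time_s: 12.95
eef_pos: [0.6427, 0.0331, 0.043]
tcp_rot: [[-0.879, 0.477, -0.0], [0.477, 0.879, 0.0], [0.0, -0.0, -1.0]]
force: [-0.8, 0.7, -0.3]
gripper_width: 0.0161
grip_force: 39.2
```

```bash
python3 go.py 0.6415 0.0337 0.042 151.5
```

```text
t 12.95 pos [0.6427 0.0331 0.043 ] yaw 151.48 tilt [-2.e-04  0.e+00 -1.e+00] w 0.0161 F [-0.8  0.7 -0.3] j6 -1.2
shift [ 0.0026 -0.0001  0.0019] turn z -0.001
```

Request:
arm_command([
  [[0,0,0],[0.002,0,0.002],1],
  [[0,0,0],[0.002,0,0.002],1],
  [[0,0,0],[0.002,0,0.002],-0.5],
  [[0,0,0],[0.002,0,0.002],-1],
  [[0,0,0],[0.002,0,0.002],-1],
  [[0,0,0],[0.002,0,0.002],-1],
  [[0,0,0],[0.002,0,-0.05],-1],
  [[0,0,0.33],[0.002,0,-0.15],-1],
  [[0,0,0.66],[0.002,0,-0.2],-1],
  [[0,0,1],[0.002,0,-0.2],-1],
])

```text
time_s: 14.2
eef_pos: [0.6439, 0.0334, 0.1467]
tcp_rot: [[-0.537, 0.843, 0.006], [0.843, 0.537, -0.001], [-0.004, 0.005, -1.0]]
force: [0.8, 0.2, -0.3]
gripper_width: 0.0859
grip_force: 0.0
```

```bash
python3 go.py 0.4278 -0.1368 0.09 36.8
```

```text
t 14.2 pos [0.6439 0.0334 0.1467] yaw 122.51 tilt [ 6.1e-03 -8.0e-04 -1.0e+00] w 0.0859 F [ 0.8  0.2 -0.3] j6 -0.69
shift [-0.0542 -0.548   0.1111] turn z 2.992
```

Request:
arm_command([
  [[0,0,1],[-0.054,-0.548,0],-1],
  [[0,0,1],[-0.054,-0.548,0],-1],
  [[0,0,1],[-0.054,-0.548,0],-1],
  [[0,0,1],[-0.054,-0.548,0],-1],
  [[0,0,1],[-0.054,-0.548,0],-1],
  [[0,0,1],[-0.054,-0.548,0],-1],
  [[0,0,1],[-0.054,-0.548,0],-1],
  [[0,0,1],[-0.054,-0.548,0],-1],
  [[0,0,1],[-0.054,-0.548,0],-1],
  [[0,0,1],[-0.054,-0.548,0],-1],
])

```text
time_s: 15.45
eef_pos: [0.4265, -0.1373, 0.143]
tcp_rot: [[-0.074, 0.997, -0.0], [0.997, 0.074, 0.0], [0.0, -0.0, -1.0]]
force: [-0.0, 0.7, 0.8]
gripper_width: 0.0855
grip_force: 0.0
```

Request:
arm_command([
  [[0,0,1],[0,0,0.1],-1],
  [[0,0,1],[0,0,0.1],-1],
  [[0,0,1],[0,0,0.1],-1],
  [[0,0,1],[0,0,0.1],-1],
  [[0,0,1],[0,0,0.1],-1],
  [[0,0,1],[0,0,0.1],-1],
  [[0,0,1],[0,0,0.1],-1],
  [[0,0,1],[0,0,0.1],-1],
  [[0,0,1],[0,0,0.1],-1],
  [[0,0,1],[0,0,0.1],-1],
])

```text
time_s: 16.7
eef_pos: [0.4263, -0.1376, 0.0931]
tcp_rot: [[0.414, 0.91, 0.0], [0.91, -0.414, -0.0], [0.0, 0.0, -1.0]]
force: [0.5, 0.5, -0.4]
gripper_width: 0.0855
grip_force: 0.0
```

```bash
python3 go.py 0.4278 -0.1368 0.06 36.8
```

```text
t 16.7 pos [ 0.4263 -0.1376  0.0931] yaw 65.54 tilt [ 0. -0. -1.] w 0.0855 F [ 0.5  0.5 -0.4] j6 -0.14
shift [0.0028 0.002  0.0662] turn z 1.003
```

Request:
arm_command([
  [[0,0,1],[0.003,0.002,0],-1],
  [[0,0,1],[0.003,0.002,0],-1],
  [[0,0,1],[0.003,0.002,0.02],-1],
  [[0,0,1],[0.003,0.002,0.05],-1],
  [[0,0,1],[0.003,0.002,0.1],-1],
  [[0,0,1],[0.003,0.002,0.15],-1],
  [[0,0,1],[0.003,0.002,0.186],-1],
  [[0,0,1],[0.003,0.002,0.186],-1],
  [[0,0,1],[0.003,0.002,0.186],1],
  [[0,0,1],[0.003,0.002,0.186],1],
], force=40)

```text
time_s: 17.95
eef_pos: [0.4285, -0.1371, 0.0009]
tcp_rot: [[0.799, 0.601, 0.002], [0.601, -0.799, -0.001], [0.001, 0.002, -1.0]]
force: [-0.8, 0.8, -0.1]
gripper_width: 0.0516
grip_force: 0.0
```

Request:
arm_command([
  [[0,0,0],[0,0,0],1],
  [[0,0,0],[0,0,0],1],
  [[0,0,0],[0,0,0],1],
  [[0,0,0],[0,0,0],1],
  [[0,0,0],[0,0,0],1],
  [[0,0,0],[0,0,0],1],
  [[0,0,0],[0,0,-0.05],1],
  [[0,0,0],[0,0,-0.1],1],
  [[0,0,0],[0,0,-0.15],1],
  [[0,0,0],[0,0,-0.2],1],
])

```text
time_s: 19.2
eef_pos: [0.4272, -0.1363, 0.1002]
tcp_rot: [[0.8, 0.6, -0.001], [0.6, -0.8, 0.001], [-0.0, -0.001, -1.0]]
force: [0.4, -0.1, -0.7]
gripper_width: 0.0135
grip_force: 39.4
```

```bash
python3 go.py 0.548 0.390 0.10 54; python3 - <<'E'
from m import *
s=monitor.sense(); X=s["eef_pos"];R=s["tcp_rot"]; im,c=shot("w7"); print(s["grip_force"])
h=cv2.cvtColor(im,cv2.COLOR_BGR2HSV); m=((h[...,1]<65)&(h[...,2]>90)).astype(np.uint8)
u,v=[int(a) for a in px(c,X+R[:,0]*.035+[0,0,.012])]; print("px",u,v)
m=cv2.morphologyEx(m,cv2.MORPH_CLOSE,np.ones((5,5))); b=[b for b in blobs(m,300)if cv2.pointPolygonTest(cv2.convexHull(b),(u,v),False)>=0]
W=np.array([R.T@(onz(c,*q,X[2]+.012)-X) for q in b[0].reshape(-1,2)])*1e3
print("x",W[:,0].min().round(1),W[:,0].max().round(1),"y",W[:,1].min().round(1),W[:,1].max().round(1))
e=W[W[:,0]>W[:,0].max()-6]; e=e[abs(e[:,1])<30]; print("short edge slope",np.polyfit(e[:,1],e[:,0],1).round(3))
E
```

```text
t 19.2 pos [ 0.4272 -0.1363  0.1002] yaw 36.88 tilt [-1.1e-03  8.0e-04 -1.0e+00] w 0.0135 F [ 0.4 -0.1 -0.7] j6 0.36
shift [ 0.825  -0.6969  0.0009] turn z -0.597
39.366867542266846
px 320 185
x -27.5 57.9 y -38.8 36.6
short edge slope [1.1000e-02 5.7655e+01]
```

It is gripped on its bar and centred within about 1 mm. I carry it to the oblong box.

Request:
arm_command([
  [[0,0,-0.05],[0.04,-0.035,0],1],
  [[0,0,-0.1],[0.11,-0.093,0],1],
  [[0,0,-0.2],[0.19,-0.16,0],1],
  [[0,0,-0.3],[0.275,-0.232,0],1],
  [[0,0,-0.4],[0.36,-0.304,0],1],
  [[0,0,-0.5],[0.445,-0.376,0],1],
  [[0,0,-0.6],[0.53,-0.448,0],1],
  [[0,0,-0.6],[0.615,-0.52,0],1],
  [[0,0,-0.6],[0.69,-0.583,0],1],
  [[0,0,-0.6],[0.75,-0.634,0],1],
])

```text
time_s: 20.5
eef_pos: [0.5369, 0.3437, 0.0984]
tcp_rot: [[0.586, 0.81, -0.002], [0.81, -0.586, -0.001], [-0.001, -0.001, -1.0]]
force: [0.6, -0.3, -0.9]
gripper_width: 0.0129
grip_force: 39.4
```

```bash
python3 go.py 0.548 0.390 0.08 54
```

```text
t 20.5 pos [0.5369 0.3437 0.0984] yaw 54.14 tilt [-1.6e-03 -7.0e-04 -1.0e+00] w 0.0129 F [ 0.6 -0.3 -0.9] j6 1.02
shift [ 0.0881 -0.0363  0.0367] turn z 0.005
```

Request:
arm_command([
  [[0,0,0],[0.025,-0.01,0],1],
  [[0,0,0],[0.055,-0.023,0],1],
  [[0,0,0],[0.075,-0.031,0],1],
  [[0,0,0],[0.085,-0.035,0],1],
  [[0,0,0],[0.087,-0.036,0],1],
  [[0,0,0],[0.087,-0.036,0.02],1],
  [[0,0,0],[0.087,-0.036,0.037],1],
  [[0,0,0],[0.087,-0.036,0.037],1],
  [[0,0,0],[0.087,-0.036,0.037],1],
  [[0,0,0],[0.087,-0.036,0.037],1],
])

```text
time_s: 21.75
eef_pos: [0.5487, 0.3878, 0.082]
tcp_rot: [[0.587, 0.81, 0.001], [0.81, -0.587, 0.0], [0.001, 0.0, -1.0]]
force: [-0.8, -0.0, -0.1]
gripper_width: 0.0127
grip_force: 39.4
```

```bash
python3 go.py 0.548 0.390 0.042 54;python3 - <<'E'
from m import *
s=monitor.sense(); X=s["eef_pos"];R=s["tcp_rot"]; im,c=shot("w8")
h=cv2.cvtColor(im,cv2.COLOR_BGR2HSV); S,V=h[...,1],h[...,2]
u,v=[int(a) for a in px(c,X+R[:,0]*.057+[0,0,.012])]; print("lid near edge expected",u,v); print("S",S[v-40:v+20:2,u]);print("V",V[v-40:v+20:2,u])
m=((S<65)&(V>90)).astype(np.uint8); m[:v-6]=0
b=blobs(cv2.morphologyEx(m,cv2.MORPH_CLOSE,np.ones((5,5))),300)
for q in b[:2]:
    W=np.array([R.T@(onz(c,*p,X[2]+.012)-X) for p in q.reshape(-1,2)])*1e3; print("x",W[:,0].min().round(1),W[:,0].max().round(1),"y",W[:,1].min().round(1),W[:,1].max().round(1))
im2=vision.snapshot('side')[:,:,::-1]; cv2.imwrite('pics/s8.png',im2)
E
```

```text
t 21.75 pos [0.5487 0.3878 0.082 ] yaw 54.07 tilt [ 7.e-04  3.e-04 -1.e+00] w 0.0127 F [-0.8 -0.  -0.1] j6 1.07
shift [ 0.0026 -0.0037  0.0801] turn z 0.003
lid near edge expected 321 135
S [ 85  87  93  89  89  95  85  86 106 114  50  55  83 149  51  40  39 106
 147  71  42  40  43  41  43  42  41  40  42  48]
V [138 135 135 134 137 132 132 133 128 123 103 106 102 132 136 139 143 125
 137 133 139 140 142 142 141 139 138 141 140 142]
x -27.1 58.2 y -38.9 36.5
x -87.2 -9.5 y 91.7 168.1
```

```bash
python3 - <<'E'
from m import *
im,c=load("w8"); s=monitor.sense(); X=s["eef_pos"];R=s["tcp_rot"]
B=np.array([.548,.390,.05]); ax=R[:,0]
print("box edge exp",np.round(px(c,B+ax*.055),1),"lid edge exp (57)",np.round(px(c,X+ax*.057+[0,0,.012]),1),"(58)",np.round(px(c,X+ax*.058+[0,0,.012]),1))
# box outer rim edges seen: brass at v~121; side edges by row scan at lid and box
print("obs 121 at z.05 ->tool x vs box centre",((onz(c,321,120.5,.05)-B)@ax*1e3).round(1))
E
```

```text
box edge exp [317.3 123.7] lid edge exp (57) [321.3 135.9] (58) [321.3 133.5]
obs 121 at z.05 ->tool x vs box centre 56.7
```

The box rim edge in view agrees to within 2 mm, so I lower slowly with a small xy correction.

Request:
arm_command([
  [[0,0,0],[0.002,-0.002,0.02],1],
  [[0,0,0],[0.002,-0.002,0.04],1],
  [[0,0,0],[0.002,-0.002,0.054],1],
  [[0,0,0],[0.002,-0.002,0.06],1],
  [[0,0,0],[0.002,-0.002,0.064],1],
  [[0,0,0],[0.002,-0.002,0.068],1],
  [[0,0,0],[0.002,-0.002,0.072],1],
  [[0,0,0],[0.002,-0.002,0.075],1],
  [[0,0,0],[0.002,-0.002,0.078],1],
  [[0,0,0],[0.002,-0.002,0.078],1],
])

```text
time_s: 23.1
eef_pos: [0.5483, 0.3892, 0.0428]
tcp_rot: [[0.587, 0.81, 0.0], [0.81, -0.587, 0.0], [0.0, 0.0, -1.0]]
force: [-0.1, -0.5, -1.1]
gripper_width: 0.0131
grip_force: 39.5
```

```bash
python3 go.py 0.548 0.390 0.042 54
```

```text
t 23.1 pos [0.5483 0.3892 0.0428] yaw 54.08 tilt [ 3.e-04  1.e-04 -1.e+00] w 0.0131 F [-0.1 -0.5 -1.1] j6 1.08
shift [ 0.0009 -0.0015  0.0015] turn z 0.003
```

Request:
arm_command([
  [[0,0,0],[0,0,0.001],1],
  [[0,0,0],[0,0,0.001],1],
  [[0,0,0],[0,0,0.001],-0.5],
  [[0,0,0],[0,0,0.001],-1],
  [[0,0,0],[0,0,0.001],-1],
  [[0,0,0],[0,0,0.001],-1],
  [[0,0,0],[0,0,-0.05],-1],
  [[0,0,0],[0,0,-0.15],-1],
  [[0,0,0],[0,0,-0.27],-1],
  [[0,0,0],[0,0,-0.36],-1],
])

```text
time_s: 24.35
eef_pos: [0.5488, 0.3894, 0.2258]
tcp_rot: [[0.587, 0.81, 0.003], [0.81, -0.587, 0.001], [0.003, 0.001, -1.0]]
force: [0.2, 0.3, 0.7]
gripper_width: 0.0854
grip_force: 0.0
```

Request:
arm_command([
  [[0,0,0],[0.1,0,0],-1],
  [[0,0,0],[0.2,0,0],-1],
  [[0,0,0],[0.2,0.1,0],-1],
  [[0,0,0],[0.2,0.1,0],-1],
  [[0,0,0],[0.2,0.1,0],-1],
  [[0,0,0],[0.2,0.1,0],-1],
  [[0,0,0],[0.2,0.1,0],-1],
  [[0,0,0],[0.2,0.1,0],-1],
  [[0,0,0],[0.2,0.1,0],-1],
  [[0,0,0],[0.2,0.1,0],-1],
])

```text
time_s: 25.6
eef_pos: [0.6473, 0.4408, 0.2226]
tcp_rot: [[0.587, 0.81, -0.0], [0.81, -0.587, -0.0], [-0.0, -0.0, -1.0]]
force: [-0.1, -0.1, 0.0]
gripper_width: 0.0855
grip_force: 0.0
```

```bash
python3 - <<'E'
from m import *
s=monitor.sense(); print(s["time_s"],s["eef_pos"].round(3))
t=vision.snapshot("top")[:,:,::-1].copy(); d=vision.snapshot("side")[:,:,::-1].copy(); w,c=shot("w9")
for n,i in(("t9",t),("s9",d)): cv2.imwrite(f"pics/{n}.png",i)
print("obox in wrist",px(c,(.548,.39,.05)),"sbox",px(c,(.6415,.0337,.05)))
k=lambda i,u,v,r:cv2.resize(i[max(v-r,0):v+r,max(u-r,0):u+r],(266,266),interpolation=cv2.INTER_CUBIC)
u,v=[int(a) for a in px(c,(.548,.39,.05))]
u=min(max(u,70),570);v=min(max(v,70),330)
cv2.imwrite("pics/f9.png",np.vstack([np.hstack([k(t,314,138,25),k(d,366,187,30),cv2.resize(t[100:320,100:500],(266,266))]),np.hstack([k(t,175,172,32),k(d,285,127,32),k(w,u,v,70)])]))
E
```

```text
25.6 [0.647 0.441 0.223]
obox in wrist (np.float64(271.60161885088996), np.float64(255.24036976517036)) sbox (np.float64(504.22850524049454), np.float64(420.0832330390405))
```

View pics/f9.png

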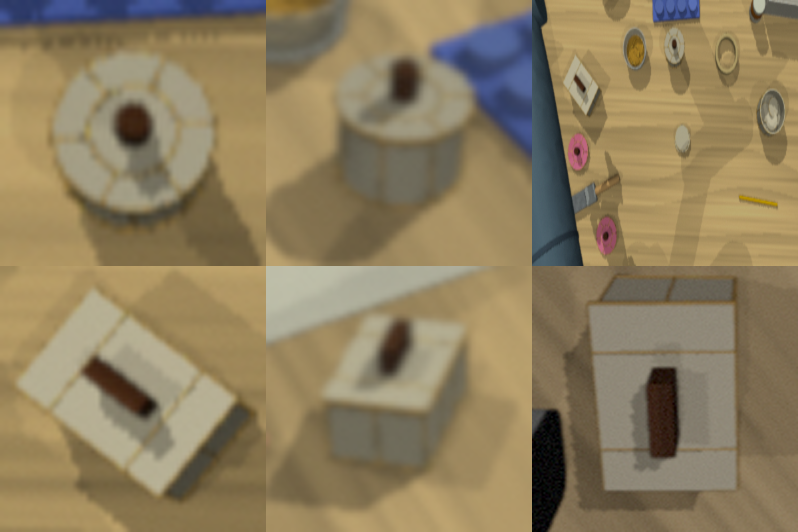

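Both lids lie flat on their boxes: the knob is centred on the small box, the plate is square on the oblong box, and the other things are unmoved. I check the numbers once and hand in if they are right.

```bash
python3 - <<'E'
from m import *
ct,cs=vision.camera_info("top"),vision.camera_info("side"); t,d=cv2.imread("pics/t9.png"),cv2.imread("pics/s9.png")
def dark(i,u,v,r):
    cr=i[v-r:v+r,u-r:u+r].astype(int); m=(cr[...,2]<110)&(cr[...,2]>1.4*cr[...,1]); (cx,cy),_,_=cv2.minAreaRect(blobs(m,6)[0]); return cx+u-r,cy+v-r
def pale(i,u,v,r,c,z):
    h=cv2.cvtColor(i[v-r:v+r,u-r:u+r],cv2.COLOR_BGR2HSV); m=cv2.morphologyEx(((h[...,1]<75)&(h[...,2]>125)).astype(np.uint8),cv2.MORPH_CLOSE,np.ones((3,3)))
    (cx,cy),_,a=cv2.minAreaRect(blobs(m)[0]); return onz(c,cx+u-r,cy+v-r,z).round(4)
ok=True
for k,a,b in(("round",(314,138,20),(366,180,20)),("oblong",(175,170,25),(288,120,20))):
    X,e=tri(ct,dark(t,*a),cs,dark(d,*b)); print(k,"knob mid",X.round(4),"miss",round(e,4),"plate",pale(t,a[0],a[1],a[2]+6,ct,.054)); ok&=abs(X[2]-.065)<.008
if ok: print(robot.sign_off())
E
```

```text
round knob mid [0.6438 0.0325 0.064 ] miss 0.0008 plate [0.6441 0.0326 0.054 ]
oblong knob mid [0.5484 0.3909 0.0647] miss 0.0015 plate [0.5482 0.3899 0.054 ]
the job is handed in; nothing more can be done
None
```

Both lids are set down flat on the boxes they were made for and the job is handed in; my last check put both knobs at about 64–65 mm (65 mm when home) and both lids centred within about 3 mm, but sign-off returned no verdict.

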